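# Clip the identity plate to a wire instrument basket

### The job

Label the wire basket for its next run: take the wider of the two identity plates from the plate stand and stand it fully down in the channel on the basket's front panel, printed label facing out. Then take the larger of the two sprung clips off the clip bar, squeeze it open and let it close over the rim beside the plate's finger tab, either side, upright and well down, so that its jaws pinch plate and panel together. Leave everything else where it is.

Things in the scene. Friction and masses are not known exactly. Their poses are not given: they have to be found in the camera images.
- label_panel: Front panel of the wire basket (fixed, 90 x 220 x 62 mm): 3 mm sheet leaning back 5 degrees. Origin: middle of the channel floor on the panel's outer face. x into the basket, square to the sheet; y along it; z up it. Sheet x 0 to 3, y +-110, rim at z 55 mm. Channel outside: floor z 0, clear x -6.5 to 0, y +-59 mm, ends closed; lip 10 mm high, then flared to z 17, mouth 11 mm
- wide_plate: The wider identity plate: 4 mm sheet, 100 wide, 54 high, with a black finger tab on top in the middle (9 thick, 28 wide, 60 to 90 mm above the lower edge). Origin: middle of the lower edge; x through the thickness, printed label on the -x face; y along the width; z up. 70 g. Stands in one slot (6 mm wide, 19 deep) of the plate stand
- wide_plate_label (a point): Point on the wide plate's printed label, 31 mm above its lower edge and 2.5 mm on the -x side of its middle plane.
- narrow_plate: The narrower identity plate, 70 mm wide, otherwise the same, in the stand's other slot. Not needed.
- plate_stand: Grey plate stand, 92 x 124 mm, 26 mm high, fixed. Origin: middle of its underside; its two slots run along y at x = -30 and +30 mm, slot floor 5 mm above the table.
- wide_clip: The larger sprung clip, 32 mm wide (y), 60 g, upright, pinching the clip bar. Origin: midway between the jaw lips (z -4 to 4 mm); z up, x across the jaws. Pivot at z 26, coil 10 mm thick. Two splayed handle plates at -x and +x, z 24 to 58: outsides 26 mm apart below, 44 at the top. Squeezed along x (10 to 20 N) they open the jaws; fully open: handles parallel, 26 mm over outsides, mouth 20 mm
- wide_clip_jaw (a joint): Jaw of the larger clip, rad: 0 shut on nothing, 0.27 shut on 7 mm (the bar, or panel plus plate), 0.79 fully open; a spring shuts it. Only the +x arm turns, the -x arm is fixed to the clip's frame: when the handles are squeezed evenly the frame tips about its y axis by half of (value - 0.27)
- small_clip: The smaller sprung clip, 20 mm wide and 45 mm high, parked on the same bar about 65 mm from the larger one. Not needed.
- clip_bar: Clip bar, fixed: foot 60 x 140 x 5 mm with an upright flat steel bar along y, 7 mm thick, 132 mm long, top at 45 mm. Origin: middle of its underside.
- oil_bottle: Bystander: small bottle with a red nozzle, 40 mm across, 112 mm high, close in front of the basket, to one side of the channel's middle; origin under its middle.
- spray_can: Bystander: spray can, 62 mm across, 220 mm high; origin under its middle.
- white_cup: Bystander: white cup, 49 mm across, 43 mm high, in front of the basket on the other side; origin under its middle.
- forceps: Bystander: ring-handled forceps 180 mm long, lying in the basket.
- tweezers: Bystander: tweezers 133 mm long, lying in the basket.
- marker: Bystander: marker pen 135 mm long, lying between plate stand and clip bar.
- steel_bowl: Bystander: small bowl upside down, 91 mm across, 40 mm high.

How it is judged:
By the outcome, as a careful person would: the job done as asked, in the order asked, and still so for the second after the job is handed in, with the robot touching nothing.
It also fails if it takes over 58 s, if anything falls off the work surface, if the arm or the gripper's body presses on something with over 40 N, if the wrist force passes 120 N, or if a joint passes its speed limit or range.

### The arm

A 7-joint arm with a two-finger parallel gripper is mounted at the origin on a cart in front of the work surface, level with it; the furniture and walls round the work are solid. World frame = base frame: x ahead of the robot, y to its left, z up, the work surface at z = 0. Lengths are in m, angles in rad, forces in N, time in s.
With the tool pointing down it reaches from about 0.4 to 0.85 m from the base axis. Payload 10.4 kg.
Tool frame: the origin (TCP) lies at the very end of the fingers, on their centre line; the grasp point (between the pads) lies 19 mm behind it; z points along the fingers, y is the line along which they close (so a half turn about z gives the same grasp; the last joint's range is limited). The gripper opens to 87 mm and grips with 3 to 60 N. Pads are 19 mm wide; open, the fingers measure 117 mm over their backs; the gripper's body (75 mm by 190 mm) begins 51 mm behind the grasp point.
Start: joints at [-1.312, 0.332, -0.065, 1.46, 0.022, 1.35, -0.088], TCP at [0.174, 0.6, 0.223] pointing down, gripper open.
Joint ranges: [-2.6, 2.6], [-0.5, 2.12], [-1.47, 1.34], [0.16, 2.42], [-1.27, 4.41], [0.06, 2.06], [-2.6, 2.6]. Speed limits (rad/s): [2.22, 2.22, 2.79, 2.79, 3.14, 3.14, 3.14].

### API

Orientations are given as a unit quaternion [x, y, z, w].
In Python, from bench import * gives the robot as it stands.
- The arm moves only by the tool carry_out, never from a script. Its argument "deltas" is a list of rows, each an object with "hand": the finger opening in mm, from 0 to 87; "dp": the shift along the tool's x, y, z each as a share of 250 mm, from -1 to 1, a list of three; "spin": the turn about the tool's z as a share of pi rad, from -1 to 1. In form: [{"hand": hand, "dp": [dx, dy, dz], "spin": spin}, ...]. A call has 1 to 20 rows; each row is the pose to reach, as a shift and turn from the pose commanded when the call began, along the tool's axes at that moment, turning the shorter way round; what a row does not reach only later rows make up. A row lasts 1/10 s, in which the tool goes at most 50 mm and 8.59 degrees, less where a joint would pass 70% of its speed; a pose out of reach is approached as far as the arm can. A call with a number of a shift or a turn outside -1 to 1 is refused whole. A call with a gripper value outside its range is refused whole. The fingers move at their own pace and stop on an object; "force" is the grip in N (left out, the last holds). Time passes only in rows, so rows that repeat a pose let the fingers close. It gives the time, the measured TCP pose, the force, the opening and the grip force at its end, in the units of the state.
- read_state(): the state, without advancing time (a new reading comes with each control period).
- camera(name): name is "scene" or "top" or "wrist"; returns the picture (480x640x3 uint8, red, green, blue); there is no depth.
- get_calibration(name): a dict with "fx", "fy", "cx", "cy" (pixels), "k1" (the pictures are not rectified: a ray, as slopes to the right and down, at radius r is drawn at 1 + k1 r^2 times it, then the intrinsics apply), "R" (3x3) and "t" (3): a world point X has camera coordinates R X + t; the wrist camera has in their place "mount" (4x4, takes a point from camera to tool coordinates, whose origin is the TCP and whose axes are the flange's). Camera axes: x right, y down, z forward; pixel columns grow to the right and rows downward; lengths in m; the calibration is good to about 2 mm. A picture is of the moment at which its call begins: read the wrist's pose just before it. get_calibration takes no time and is no camera call.
- close_job(): hands the job in; it is judged then, once.
The state is a dict: "time": time; "joint_positions": joint angles; "joint_vel": joint speeds; "joint_torque": joint torques, N m; "ee_pos": TCP position; "eef_rot": TCP orientation; "ft_force": force on the tool from outside, world axes, zero at the start; "torque": the same for the moment, N m; "width": finger opening in m; "grip_force": force on a finger pad.
Only numpy, scipy, OpenCV 4.12 (cv2) and the standard library are available. Lean on these libraries where they do the work, as an engineer would, in place of code of your own. Each camera call takes 0.05 s, during which the arm holds its last target. There are 200 camera calls.

## Working session

There is one attempt and no reset: what is moved stays moved. The work goes in short steps, Python scripts to look and compute and a tool call to move; the robot and the scene stay as the last step left them, time stands still between calls to the robot, and variables do not carry over. Pictures are saved under pics/ and viewed, at most 10 in all, crops included, and the job is handed in when it is done.

Besides the shell and the picture viewer there is one more tool, called after ">>>" by a JSON object that holds its "op" and its "data". carry_out: Moves the arm, as the interface text tells. Its arguments: {"type":"object","properties":{"deltas":{"type":"array","items":{"type":"object","properties":{"hand":{"type":"number"},"dp":{"type":"array","items":{"type":"number","minimum":-1,"maximum":1}},"spin":{"type":"number","minimum":-1,"maximum":1}}}},"force":{"type":"number"}},"required":["deltas"]}

```bash
mkdir -p pics; ls
python3 - <<'E'
from bench import *
import cv2,numpy as np
s=read_state();print(s)
for n in ["scene","top","wrist"]:
    im=camera(n);cv2.imwrite(f"pics/{n}0.png",im[:,:,::-1]);print(n,get_calibration(n))
E
```

```text
pics
{'time': 0.0, 'joint_positions': array([-1.31158168,  0.33288546, -0.06469419,  1.46095219,  0.02158813,
        1.34990092, -0.08848726]), 'joint_vel': array([ 0.0010184 , -0.00115997,  0.00201285, -0.00057735, -0.00110677,
        0.00043448, -0.00029227]), 'joint_torque': array([-1.39429052e-03, -6.23253465e+01,  2.39313970e-02, -3.89899457e+01,
       -6.14255969e-02,  3.98969161e-02,  1.47245332e-04]), 'ee_pos': array([0.1737079 , 0.59996466, 0.22174025]), 'eef_rot': array([ 1.40428665e-01,  9.90090533e-01, -7.21783591e-04, -7.31241243e-05]), 'ft_force': array([-0.06093669,  1.25228083, -0.26878885]), 'torque': array([-0.0218877 , -0.02391849, -0.00645503]), 'grip_force': 0.0, 'width': 0.08721851604537642}
scene {'fx': 503.2818588407303, 'fy': 503.2818588407303, 'cx': 321.76321859193007, 'cy': 241.54569477320433, 'k1': -0.11357083476378489, 'R': array([[ 0.45258929, -0.89167053, -0.00930581],
       [-0.53492398, -0.26313465, -0.80288012],
       [ 0.71345586,  0.36835284, -0.59606788]]), 't': array([-0.26921027,  0.35225001,  0.60342256])}
top {'fx': 492.4760266449121, 'fy': 492.4760266449121, 'cx': 309.82776372838805, 'cy': 241.58723746481016, 'k1': -0.015894439217315016, 'R': array([[-0.00653301, -0.99997536, -0.00257038],
       [-0.98760934,  0.00685522, -0.15678267],
       [ 0.15679642,  0.00151427, -0.98762978]]), 't': array([-0.01845901,  0.57793592,  1.13647276])}
wrist {'fx': 383.13172776989006, 'fy': 383.13172776989006, 'cx': 317.91087314683716, 'cy': 232.5059382452698, 'k1': -0.0661493455808557, 'mount': array([[ 9.25279628e-05, -9.60275498e-01, -2.79053684e-01,
         7.54098736e-02],
       [ 9.99999996e-01,  8.33200215e-05,  4.48579893e-05,
        -1.17081059e-04],
       [-1.98252690e-05, -2.79053687e-01,  9.60275502e-01,
        -1.61825077e-01],
       [ 0.00000000e+00,  0.00000000e+00,  0.00000000e+00,
         1.00000000e+00]])}
```

View pics/scene0.png

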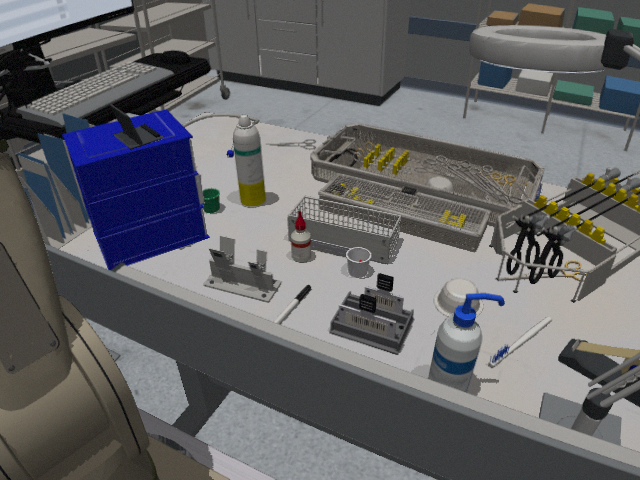

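View pics/top0.png

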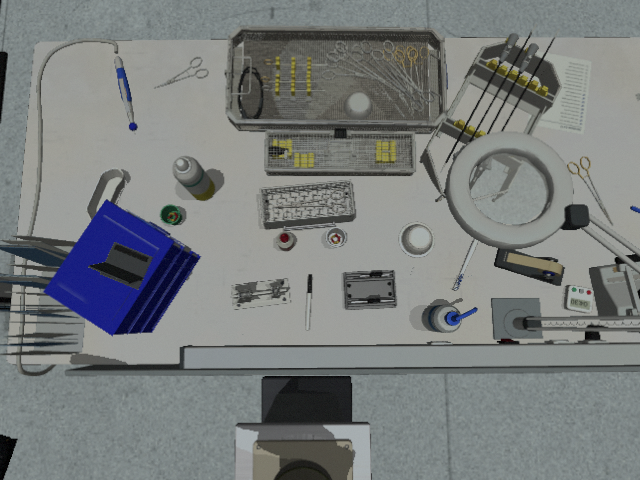

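The scene view shows the stand (372,318) with two black-tabbed plates, the clip bar (243,275), the basket (345,235), the bottle (301,240) and the cup (358,262). In the top view the stand is at (370,289), the bar at (261,292) and the basket at (306,203).

```bash
cat > h.py <<'E'
from bench import *
import cv2,numpy as np
from scipy.spatial.transform import Rotation as Ro
def cam(n,s=None):
    c=get_calibration(n);K=np.array([[c["fx"],0,c["cx"]],[0,c["fy"],c["cy"]],[0,0,1.]])
    d=np.array([c["k1"],0,0,0.])
    if n=="wrist":
        s=s or read_state();T=np.eye(4);T[:3,:3]=Ro.from_quat(s["eef_rot"]).as_matrix();T[:3,3]=s["ee_pos"]
        W=np.linalg.inv(T@np.array(c["mount"]));R,t=W[:3,:3],W[:3,3]
    else:R,t=np.array(c["R"]),np.array(c["t"])
    return K,d,R,t
def ray(C,uv):
    K,d,R,t=C;p=cv2.undistortPoints(np.array([[uv]],float),K,d)[0,0]
    v=R.T@np.array([p[0],p[1],1]);return -R.T@t,v/np.linalg.norm(v)
def onz(C,uv,z):
    o,v=ray(C,uv);return o+v*(z-o[2])/v[2]
def tri(rs):
    A=sum(np.eye(3)-np.outer(v,v) for o,v in rs);b=sum((np.eye(3)-np.outer(v,v))@o for o,v in rs)
    p=np.linalg.solve(A,b);return p,max(np.linalg.norm(np.cross(p-o,v)) for o,v in rs)
def proj(C,X):
    K,d,R,t=C;return cv2.projectPoints(np.array(X,float).reshape(-1,3),cv2.Rodrigues(R)[0],t,K,d)[0][:,0]
E
python3 - <<'E'
from h import *
T=cam("top");S=cam("scene")
for n,uv,z in [("stand",(370,289),.026),("bar",(261,292),0.02),("basket front L",(263,225),.05),("basket front R",(355,218),.05),("bottle",(287,238),.1),("cup",(335,238),.043),("bowl",(416,240),.04),("blue",(198,258),.2),("spray",(186,165),.22)]:
    print(n,onz(T,uv,z).round(3))
print(proj(T,[[.174,.6,.22]]),proj(S,[[.174,.6,.22]]))
im=cv2.imread("pics/scene0.png")[195:375,190:430];a=cv2.resize(im,None,fx=3.3,fy=3.3,interpolation=2);cv2.imwrite("pics/c1.png",a)
im=cv2.imread("pics/top0.png")[170:320,222:422];cv2.imwrite("pics/c2.png",cv2.resize(im,None,fx=4,fy=4,interpolation=2))
E
```

```text
stand [ 0.465 -0.166  0.026]
bar [0.459 0.096 0.02 ]
basket front L [0.618 0.09  0.05 ]
basket front R [ 0.634 -0.132  0.05 ]
bottle [0.578 0.03  0.1  ]
cup [ 0.587 -0.083  0.043]
bowl [ 0.581 -0.279  0.04 ]
blue [0.52 0.21 0.2 ]
spray [0.715 0.236 0.22 ]
[[ -9.53945519 435.07438002]] [[-85.42501347 199.37710469]]
```

View pics/c1.png

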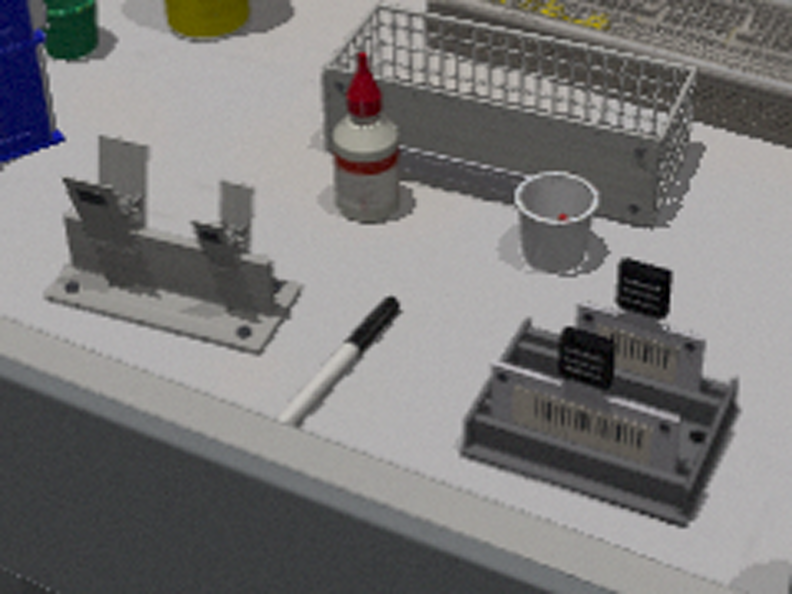

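View pics/c2.png

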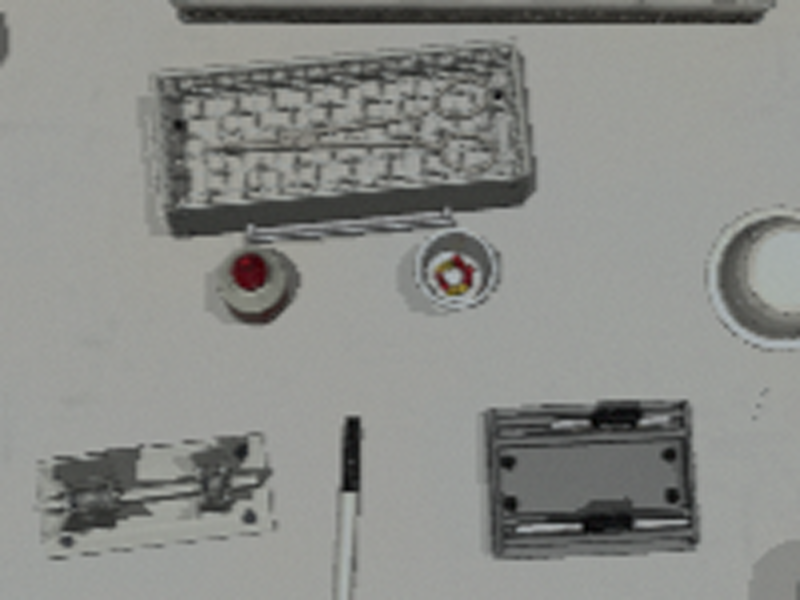

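The wide plate is the nearer one in the stand, with its label facing the robot. The larger clip is the left one on the bar. The cup side of the channel has no obstacle at finger height, so the clip goes there. Next I check the blue box height and get rough positions before the first move.

Run:
```python
from h import *
T=cam("top");S=cam("scene")
def t3(n,s,t):
    p,e=tri([ray(S,s),ray(T,t)]);print(n,p.round(4),"err",round(e,4))
sc=lambda u,v:(190+u/3.3,195+v/3.3); tc=lambda u,v:(222+u/4,170+v/4)
t3("widetab top",sc(588,334),tc(608,508)); t3("narrowtab top",sc(646,268),tc(616,408))
t3("rim L",sc(326,70),tc(172,215)); t3("rim R",sc(650,150),tc(530,187))
t3("bottle tip",sc(363,58),tc(250,265))
for s in [(187,115),(192,135),(65,158),(76,130)]:
  for t in [(112,203),(165,235),(48,288),(112,333)]:
    p,e=tri([ray(S,s),ray(T,t)])
    if e<.03: print("box",s,t,p.round(3),round(e,3))
for n,a in [("bar foot",[(40,465),(262,435),(275,525),(50,557)])]: print(n,[onz(T,tc(*q),.005)[:2].round(4) for q in a])
print("stand",[onz(T,tc(*q),.026)[:2].round(4) for q in [(487,410),(690,403),(697,552),(493,558)]])
print("lip",[onz(T,tc(*q),.024)[:2].round(4) for q in [(248,238),(450,218)]])
```

```text
widetab top [ 0.4413 -0.1649  0.0901] err 0.0025
narrowtab top [ 0.4986 -0.1718  0.0907] err 0.0015
rim L [0.6175 0.0852 0.0646] err 0.0017
rim R [ 0.633  -0.1264  0.0616] err 0.0033
bottle tip [0.5794 0.0362 0.1102] err 0.0014
box (187, 115) (112, 203) [0.643 0.368 0.229] 0.019
box (187, 115) (165, 235) [0.554 0.257 0.28 ] 0.002
box (192, 135) (112, 203) [0.66  0.386 0.172] 0.025
box (192, 135) (165, 235) [0.565 0.269 0.233] 0.002
box (65, 158) (48, 288) [0.46  0.533 0.177] 0.002
box (65, 158) (112, 333) [0.362 0.365 0.258] 0.011
box (76, 130) (48, 288) [0.462 0.487 0.248] 0.007
box (76, 130) (112, 333) [0.369 0.337 0.312] 0.002
bar foot [array([0.4747, 0.1692]), array([0.4923, 0.0331]), array([0.4373, 0.0252]), array([0.4188, 0.1621])]
stand [array([ 0.5047, -0.1038]), array([ 0.5081, -0.2266]), array([ 0.4188, -0.2278]), array([ 0.4161, -0.1059])]
lip [array([0.6117, 0.0409]), array([ 0.6233, -0.0832])]
```

>>> {"op": "carry_out", "data": {"deltas": [{"hand": 35, "dp": [0, 0, -1], "spin": 0.402}, {"hand": 35, "dp": [0, 0, -1], "spin": 0.402}, {"hand": 35, "dp": [0, 0, -1], "spin": 0.402}, {"hand": 35, "dp": [0, 0, -1], "spin": 0.402}, {"hand": 35, "dp": [0, 0, -1], "spin": 0.402}, {"hand": 35, "dp": [-1, 0, -1], "spin": 0.402}, {"hand": 35, "dp": [-1, 0, -1], "spin": 0.402}, {"hand": 35, "dp": [-1, 0, -1], "spin": 0.402}, {"hand": 35, "dp": [-1, 0, -1], "spin": 0.402}, {"hand": 35, "dp": [-1, 0, -1], "spin": 0.402}, {"hand": 35, "dp": [-1, 0, -1], "spin": 0.402}], "force": 20}}

```text
time: 1.25
ee_pos: [0.4208, 0.5268, 0.4705]
eef_rot: [0.701, 0.713, -0.001, 0.002]
ft_force: [0.2, -0.1, -0.2]
width: 0.0353
grip_force: 0.0
```

>>> {"op": "carry_out", "data": {"deltas": [{"hand": 35, "dp": [-1, 0, 0], "spin": 0}, {"hand": 35, "dp": [-1, 0, 0], "spin": 0}, {"hand": 35, "dp": [-1, 0, 0], "spin": 0}, {"hand": 35, "dp": [-1, 0, 0], "spin": 0}, {"hand": 35, "dp": [-1, 0, 0], "spin": 0}, {"hand": 35, "dp": [-1, 0, 0], "spin": 0}]}}

```text
time: 1.85
ee_pos: [0.4219, 0.274, 0.4747]
eef_rot: [0.701, 0.713, 0.002, 0.0]
ft_force: [0.1, 1.1, 0.6]
width: 0.0351
grip_force: 0.0
```

>>> {"op": "carry_out", "data": {"deltas": [{"hand": 35, "dp": [-1, 0.1, 0.5], "spin": 0}, {"hand": 35, "dp": [-1, 0.1, 0.5], "spin": 0}, {"hand": 35, "dp": [-1, 0.1, 0.5], "spin": 0}, {"hand": 35, "dp": [-1, 0.1, 0.5], "spin": 0}, {"hand": 35, "dp": [-1, 0.1, 0.5], "spin": 0}, {"hand": 35, "dp": [-1, 0.1, 0.5], "spin": 0}, {"hand": 35, "dp": [-1, 0.1, 0.5], "spin": 0}, {"hand": 35, "dp": [-1, 0.1, 0.5], "spin": 0}]}}

```text
time: 2.65
ee_pos: [0.4518, 0.0318, 0.3475]
eef_rot: [0.698, 0.716, 0.0, -0.0]
ft_force: [-0.8, 0.3, 1.0]
width: 0.0355
grip_force: 0.0
```

Run:
```python
from h import *
s=read_state();print(s["ee_pos"],s["eef_rot"],2*np.degrees(np.arctan2(s["eef_rot"][1],s["eef_rot"][0])))
im=camera("wrist");np.savez("pics/w1.npz",im=im,p=s["ee_pos"],q=s["eef_rot"])
C=cam("wrist",s);P=proj(C,[[.441,-.165,.09],[.6175,.0852,.064],[.633,-.1264,.062],[.455,.097,.04],[.58,.036,.11]]);print(P.round(0))
cv2.imwrite("pics/w1.png",cv2.resize(im[:,:,::-1],(800,600),interpolation=2))
```

```text
[0.45175288 0.03183005 0.34751328] [ 6.98040104e-01  7.16058600e-01  8.37626964e-05 -2.94227934e-04] 91.46005071578303
[[304. 348.]
 [462. 147.]
 [452. 313.]
 [321. 132.]
 [437. 196.]]
```

View pics/w1.png

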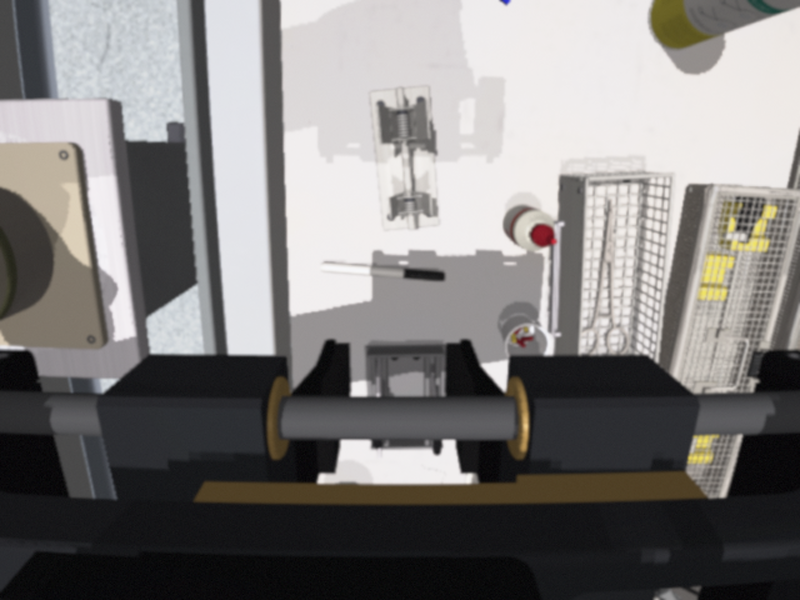

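The wrist view, at 1.25x scale, shows the bar with the large clip (403,120) and small clip (410,207), the channel lip (555,225–340), the bottle (535,230) and the cup (525,340). The gripper hides the lower part, so I move past the stand to look at it.

>>> {"op": "carry_out", "data": {"deltas": [{"hand": 35, "dp": [-0.93, -0.07, 0.52], "spin": 0}, {"hand": 35, "dp": [-0.93, -0.07, 0.52], "spin": 0}, {"hand": 35, "dp": [-0.93, -0.07, 0.52], "spin": 0}, {"hand": 35, "dp": [-0.93, -0.07, 0.52], "spin": 0}, {"hand": 35, "dp": [-0.93, -0.07, 0.52], "spin": 0}, {"hand": 35, "dp": [-0.93, -0.07, 0.52], "spin": 0}, {"hand": 35, "dp": [-0.93, -0.07, 0.52], "spin": 0}, {"hand": 35, "dp": [-0.93, -0.07, 0.52], "spin": 0}]}}

```text
time: 3.5
ee_pos: [0.4414, -0.1997, 0.218]
eef_rot: [0.697, 0.717, -0.0, 0.0]
ft_force: [0.7, 1.1, 0.3]
width: 0.0349
grip_force: 0.0
```

Run:
```python
from h import *
s=read_state();print(s["ee_pos"],2*np.degrees(np.arctan2(s["eef_rot"][1],s["eef_rot"][0])))
im=camera("wrist");np.savez("pics/w2.npz",im=im,p=s["ee_pos"],q=s["eef_rot"])
C=cam("wrist",s);print(proj(C,[[.441,-.165,.09],[.628,-.1264,.062],[.617,-.021,.024]]).round(0))
im1=np.load("pics/w1.npz")["im"]
a=cv2.resize(im[20:300,200:600,::-1],None,fx=2,fy=2,interpolation=2);cv2.imwrite("pics/w2.png",a)
```

```text
[ 0.44141951 -0.19972879  0.21795298] 91.59508320671164
[[317. 178.]
 [545. 135.]
 [526.   8.]]
```

View pics/w2.png

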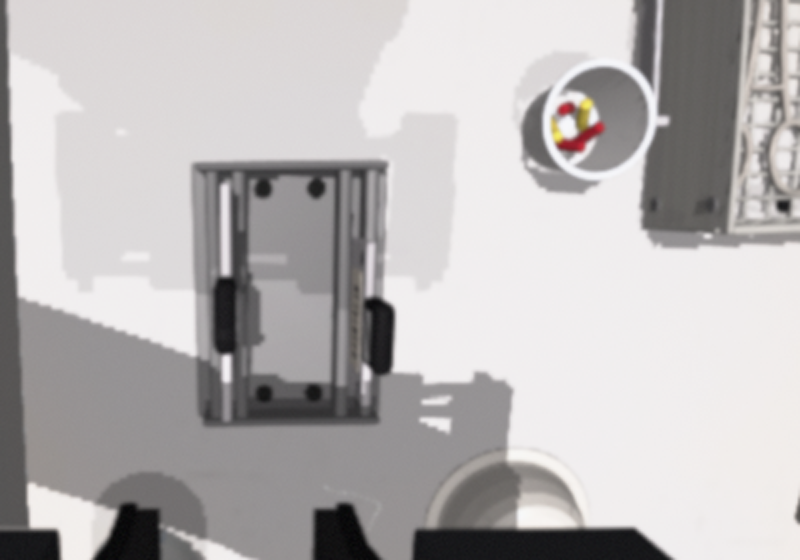

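The wrist crop shows the black wide tab at crop (225,315), the stand outline (192–387,160–424), and the narrow plate to its right.

```bash
cat >> h.py <<'E'
def load(f):
    d=np.load(f);return d["im"],cam("wrist",dict(ee_pos=d["p"],eef_rot=d["q"]))
E
python3 - <<'E'
from h import *
im,C=load("pics/w2.npz")
roi=im[145:215,295:330].max(2);m=(roi<35).astype(np.uint8)
n,l,st,ce=cv2.connectedComponentsWithStats(m);i=1+st[1:,4].argmax()
ys,xs=np.where(l==i);pts=np.c_[xs+295,ys+145].astype(np.float32)
r=cv2.minAreaRect(pts);print("rect",r,pts.min(0),pts.max(0))
b=cv2.boxPoints(r);B=np.array([onz(C,q,.095) for q in b]);print("centre",B.mean(0),"sides",np.linalg.norm(B-np.roll(B,1,0),axis=1))
# white top edge of plate: rows with bright pixels
for y in [112,118,124,130,136,142,148,152,205,210,215,220,225]:
    row=im[y,300:325].max(1).astype(int); xx=np.where(row>170)[0]+300
    if len(xx): print(y,xx.min(),xx.max(),onz(C,(xx.mean(),y),.059)[:2].round(4))
E
```

```text
rect ((312.5, 177.0), (34.0, 9.0), 90.0) [308. 160.] [317. 194.]
centre [ 0.43746332 -0.16363614  0.095     ] sides [0.02534073 0.00661757 0.02533987 0.00677204]
112 311 314 [ 0.4359 -0.1161]
118 310 314 [ 0.4356 -0.1208]
124 310 314 [ 0.4357 -0.1255]
130 310 314 [ 0.4358 -0.1302]
136 310 314 [ 0.4359 -0.135 ]
142 310 314 [ 0.436  -0.1398]
148 310 314 [ 0.4361 -0.1446]
152 310 314 [ 0.4362 -0.1479]
205 311 315 [ 0.4381 -0.1924]
210 311 314 [ 0.4378 -0.1968]
```

>>> {"op": "carry_out", "data": {"deltas": [{"hand": 35, "dp": [0.143, -0.014, 0.2], "spin": 0.002}, {"hand": 35, "dp": [0.143, -0.014, 0.3], "spin": 0.002}, {"hand": 35, "dp": [0.143, -0.014, 0.4], "spin": 0.002}, {"hand": 35, "dp": [0.143, -0.014, 0.5], "spin": 0.002}, {"hand": 35, "dp": [0.143, -0.014, 0.588], "spin": 0.002}, {"hand": 35, "dp": [0.143, -0.014, 0.588], "spin": 0.002}, {"hand": 35, "dp": [0.143, -0.014, 0.588], "spin": 0.002}, {"hand": 4, "dp": [0.143, -0.014, 0.588], "spin": 0.002}, {"hand": 4, "dp": [0.143, -0.014, 0.588], "spin": 0.002}, {"hand": 4, "dp": [0.143, -0.014, 0.588], "spin": 0.002}, {"hand": 4, "dp": [0.143, -0.014, 0.588], "spin": 0.002}, {"hand": 4, "dp": [0.143, -0.014, 0.588], "spin": 0.002}], "force": 30}}

```text
time: 4.75
ee_pos: [0.4363, -0.1655, 0.0708]
eef_rot: [0.7, 0.714, 0.0, 0.0]
ft_force: [-0.4, 0.8, 3.9]
width: 0.0085
grip_force: 30.0
```

>>> {"op": "carry_out", "data": {"deltas": [{"hand": 4, "dp": [0, 0, -0.1], "spin": 0}, {"hand": 4, "dp": [0, 0, -0.3], "spin": 0}, {"hand": 4, "dp": [0, 0, -0.5], "spin": 0}, {"hand": 4, "dp": [0, 0, -0.7], "spin": 0}, {"hand": 4, "dp": [0, 0, -0.92], "spin": 0}, {"hand": 4, "dp": [0.15, 0.45, -0.92], "spin": 0}, {"hand": 4, "dp": [0.15, 0.45, -0.92], "spin": 0}, {"hand": 4, "dp": [0.15, 0.45, -0.92], "spin": 0}, {"hand": 4, "dp": [0.15, 0.45, -0.92], "spin": 0}, {"hand": 4, "dp": [0.15, 0.45, -0.92], "spin": 0}]}}

```text
time: 5.75
ee_pos: [0.5474, -0.1264, 0.3001]
eef_rot: [0.7, 0.714, -0.001, -0.0]
ft_force: [-0.7, -0.8, 0.1]
width: 0.0088
grip_force: 30.0
```

Run:
```python
from h import *
s=read_state();print(s["ee_pos"],2*np.degrees(np.arctan2(s["eef_rot"][1],s["eef_rot"][0])),s["width"])
im=camera("wrist");np.savez("pics/w3.npz",im=im,p=s["ee_pos"],q=s["eef_rot"])
C=cam("wrist",s);print(proj(C,[[.6175,.0852,.064],[.633,-.1264,.062],[.617,-.021,.024]]).round(0))
a=cv2.resize(im[0:290,250:640,::-1],None,fx=2,fy=2,interpolation=2);cv2.imwrite("pics/w3.png",a)
```

```text
[ 0.54741104 -0.12644863  0.30005309] 91.08562198611546 0.008848962049799047
[[397. -25.]
 [398. 198.]
 [383.  95.]]
```

View pics/w3.png

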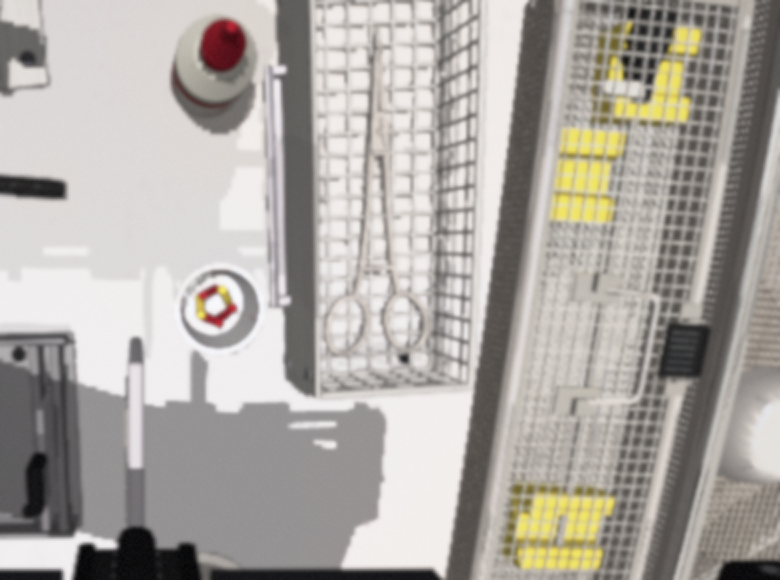

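The wrist crop shows the channel lip as a bright strip from (275,67) to (281,301), the panel face as a dark band at x 285–315 ending at (315,395), the bottle at (213,60) and the cup at (218,308). Next I extract the edges numerically.

Run:
```python
from h import *
im,C=load("pics/w3.npz");g=im.max(2).astype(int)
for y in [20,50,70,90,110,130,145,165,180]:print(y,g[y,378:412])
for x in [386,388,390]:print(x,"rows26-42",g[26:42,x],"rows 142-158",g[142:158,x])
print("rows 184-202 col 404,406",g[184:202,404],g[184:202,406])
```

```text
20 [215 220 220 220 220 220 220 220 215 195 153 113  97  96  95  95  96  96
  96  97  96  97  97  97  97  98 116 160 200 214 223 234 236 228]
50 [232 236 223 190 178 201 200 180 186 221 234 227 180 126 101  96  96  96
  96  97  98  98  98  99  98  99 104 128 170 204 219 229 235 230]
70 [241 239 232 218 188 179 198 197 179 186 210 215 189 145 108  96  94  93
  93  94  95  94  94  96  97  96  99 112 152 191 194 187 201 197]
90 [241 241 238 231 221 205 201 201 177 168 188 209 209 175 128 100  94  95
  95  95  95  96  94  95  96  96  96 102 125 158 172 174 183 184]
110 [240 241 240 235 225 215 211 212 194 166 174 200 207 181 135 102  94  95
  96  97  96  97  96  96  95  96  97 100 120 150 168 171 182 206]
130 [220 221 221 221 219 203 170 175 195 172 159 186 205 197 159 117  98  95
  95  97  97  97  97  96  95  96  96  98 112 142 172 189 204 217]
145 [228 241 242 240 238 231 212 195 207 184 169 199 228 229 201 144 107 100
  99  98  98  98  98  96  95  95  97  98 109 139 173 198 221 230]
165 [244 241 238 240 241 241 241 241 241 241 241 240 236 213 157 112 101 100
 100 101 100 102 102 101  99  99 101 102 112 151 197 212 204 193]
180 [241 241 241 241 241 241 241 241 241 241 241 240 231 189 130 101 105 107
 102 100 101 101 102 101 100 100 101 101 107 142 192 209 205 211]
386 rows26-42 [224 225 226 230 234 233 224 209 198 192 178 157 150 163 180 189] rows 142-158 [199 204 205 207 207 206 207 208 207 201 193 194 220 236 240 241]
388 rows26-42 [206 206 202 201 202 202 209 226 235 233 210 155 130 170 217 233] rows 142-158 [171 172 172 169 166 162 161 164 167 165 161 177 217 235 240 241]
390 rows26-42 [105 106 104 105 105 115 155 209 231 230 201 142 106 116 142 160] rows 142-158 [232 231 231 228 218 198 190 209 222 217 189 177 200 222 229 233]
rows 184-202 col 404,406 [ 94  95  95  94  92  93  95  97  99  99 100 101 113 151 202 227 237 241] [105 107 108 105 102 100  99 101 104 105 106 107 112 136 183 225 237 240]
```

Run:
```python
from h import *
im,C=load("pics/w3.npz")
R=np.array([onz(C,(u,v),.062) for v,u in [(20,404.7),(50,405.4),(70,406),(90,406.4),(110,406.7),(130,407),(145,407.1),(165,406.9),(180,407)]])
p=np.polyfit(R[:,1],R[:,0],1);print("rim x=",p,"yaw",np.degrees(np.arctan(-p[0])),"res",(R[:,0]-np.polyval(p,R[:,1])).round(4))
print("rim end",onz(C,(407,198),.062))
for z in(.017,.0242): print("ends",z,onz(C,(390,36.5),z).round(4),onz(C,(391,148.5),z).round(4))
F=np.array([onz(C,(u,v),.0241) for v,u in [(50,380.6),(70,381.5),(90,382.5),(110,383),(130,383.6),(145,384.2)]])
q=np.polyfit(F[:,1],F[:,0],1);print("flare",q,np.polyval(q,-.02))
print("rim at -.02",np.polyval(p,-.02))
```

```text
rim x= [-0.08773436  0.6322833 ] yaw 5.013970081884668 res [-0.0002 -0.0001  0.0001  0.0002  0.0002  0.0002  0.0002 -0.0002 -0.0003]
rim end [ 0.64300723 -0.12666559  0.062     ]
ends 0.017 [0.6223 0.0404 0.017 ] [ 0.6309 -0.0782  0.017 ]
ends 0.0242 [0.6211 0.0389 0.0242] [ 0.6295 -0.0778  0.0242]
flare [-0.09656157  0.61445851] 0.6163897410130594
rim at -.02 0.6340379915164855
```

>>> {"op": "carry_out", "data": {"deltas": [{"hand": 4, "dp": [0.42, 0.322, 0], "spin": -0.0217}, {"hand": 4, "dp": [0.42, 0.322, 0], "spin": -0.0217}, {"hand": 4, "dp": [0.42, 0.322, 0], "spin": -0.0217}, {"hand": 4, "dp": [0.42, 0.322, 0], "spin": -0.0217}, {"hand": 4, "dp": [0.42, 0.322, 0.2], "spin": -0.0217}, {"hand": 4, "dp": [0.42, 0.322, 0.4], "spin": -0.0217}, {"hand": 4, "dp": [0.42, 0.322, 0.56], "spin": -0.0217}, {"hand": 4, "dp": [0.42, 0.322, 0.56], "spin": -0.0217}, {"hand": 4, "dp": [0.42, 0.322, 0.56], "spin": -0.0217}]}}

```text
time: 6.7
ee_pos: [0.6261, -0.0202, 0.1623]
eef_rot: [0.676, 0.737, 0.0, 0.0]
ft_force: [-0.1, 0.0, -0.2]
width: 0.0087
grip_force: 30.0
```

Run:
```python
from h import *
s=read_state();print(s["time"],s["ee_pos"],2*np.degrees(np.arctan2(s["eef_rot"][1],s["eef_rot"][0])),s["width"])
im=camera("scene");C=cam("scene")
a,b=np.radians(5),np.radians(5)
def P(x,y,z): # panel local mm->world
    x,z=x*np.cos(a)+z*np.sin(a),-x*np.sin(a)+z*np.cos(a)
    return [.6291+(x*np.cos(b)-y*np.sin(b))/1e3,-.0187+(x*np.sin(b)+y*np.cos(b))/1e3,.0072+z/1e3]
k=proj(C,[P(0,110,55),P(0,-110,55),P(-11,59,17),P(-11,-59,17),P(0,-110,0)]);print(k.round(1))
x0,y0=255,150;v=cv2.resize(im[y0:y0+150,x0:x0+200,::-1],None,fx=4,fy=4,interpolation=2)
for q in k: cv2.circle(v,tuple(int(t) for t in ((q-[x0,y0])*4+2)),4,(0,0,255),1)
cv2.imwrite("pics/s3.png",v)
```

```text
6.7 [ 0.6260788  -0.02021885  0.16229131] 94.9637785533476 0.008700623425748382
[[288.7 214.9]
 [391.3 237.4]
 [309.  238.2]
 [363.4 250.8]
 [388.6 260.8]]
```

View pics/s3.png

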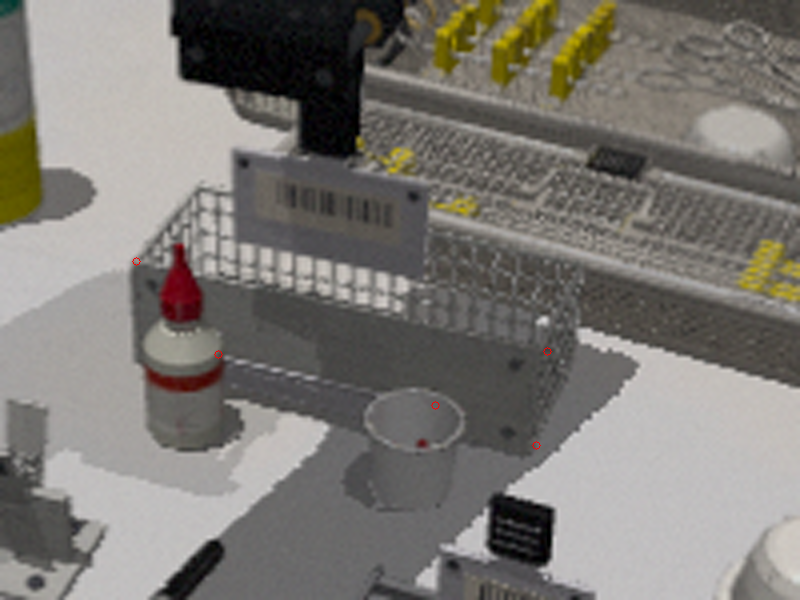

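The scene crop (4x) shows the plate held level with its label outward above the channel. The drawn panel corners fall within about 2 px of the picture (left rim (136,261), right rim (547,352)). I lower it into the flare.

>>> {"op": "carry_out", "data": {"deltas": [{"hand": 4, "dp": [0, 0, 0.12], "spin": 0}, {"hand": 4, "dp": [0, 0, 0.22], "spin": 0}, {"hand": 4, "dp": [0, 0, 0.27], "spin": 0}, {"hand": 4, "dp": [0, 0, 0.29], "spin": 0}, {"hand": 4, "dp": [0, 0, 0.305], "spin": 0}, {"hand": 4, "dp": [0, 0, 0.305], "spin": 0}]}}

```text
time: 7.35
ee_pos: [0.6268, -0.0194, 0.0853]
eef_rot: [0.675, 0.737, 0.0, 0.0]
ft_force: [-0.5, 0.0, -0.9]
width: 0.0085
grip_force: 30.0
```

No contact yet. Continuing slowly.

>>> {"op": "carry_out", "data": {"deltas": [{"hand": 4, "dp": [0, 0, 0.01], "spin": 0}, {"hand": 4, "dp": [0, 0, 0.02], "spin": 0}, {"hand": 4, "dp": [0, 0, 0.03], "spin": 0}, {"hand": 4, "dp": [0, 0, 0.036], "spin": 0}, {"hand": 4, "dp": [0, 0, 0.036], "spin": 0}]}}

```text
time: 7.85
ee_pos: [0.6265, -0.0193, 0.0761]
eef_rot: [0.675, 0.737, 0.0, 0.0]
ft_force: [-3.8, 0.3, 8.6]
width: 0.0087
grip_force: 30.0
```

>>> {"op": "carry_out", "data": {"deltas": [{"hand": 4, "dp": [0, -0.006, 0], "spin": 0}, {"hand": 4, "dp": [0, -0.006, 0.006], "spin": 0}, {"hand": 4, "dp": [0, -0.006, 0.01], "spin": 0}, {"hand": 4, "dp": [0, -0.006, 0.01], "spin": 0}]}}

```text
time: 8.25
ee_pos: [0.6268, -0.0193, 0.076]
eef_rot: [0.675, 0.738, 0.002, 0.001]
ft_force: [-5.5, 1.6, 25.7]
width: 0.009
grip_force: 30.0
```

>>> {"op": "carry_out", "data": {"deltas": [{"hand": 4, "dp": [0, 0.006, -0.01], "spin": 0}, {"hand": 4, "dp": [0, 0.006, -0.01], "spin": 0}, {"hand": 14, "dp": [0, 0.006, -0.01], "spin": 0}, {"hand": 14, "dp": [0, 0.006, -0.01], "spin": 0}, {"hand": 14, "dp": [0, 0.016, -0.01], "spin": 0}, {"hand": 14, "dp": [0, 0.022, -0.01], "spin": 0}, {"hand": 14, "dp": [0, 0.028, -0.01], "spin": 0}, {"hand": 14, "dp": [0, 0.034, -0.01], "spin": 0}, {"hand": 14, "dp": [0, 0.034, -0.01], "spin": 0}]}}

```text
time: 9.15
ee_pos: [0.6334, -0.0186, 0.0752]
eef_rot: [0.675, 0.738, -0.0, 0.0]
ft_force: [-0.5, 0.2, 0.4]
width: 0.0136
grip_force: 0.0
```

>>> {"op": "carry_out", "data": {"deltas": [{"hand": 14, "dp": [0, 0.006, 0], "spin": 0}, {"hand": 14, "dp": [0, 0.012, 0], "spin": 0}, {"hand": 14, "dp": [0, 0.012, 0], "spin": 0}]}}

```text
time: 9.45
ee_pos: [0.6349, -0.0186, 0.0752]
eef_rot: [0.675, 0.737, -0.001, -0.001]
ft_force: [-7.5, 0.2, 5.8]
width: 0.0142
grip_force: 4.2
```

>>> {"op": "carry_out", "data": {"deltas": [{"hand": 14, "dp": [0, -0.01, 0], "spin": 0}, {"hand": 35, "dp": [0, -0.01, 0], "spin": 0}, {"hand": 35, "dp": [0, -0.01, 0], "spin": 0}, {"hand": 35, "dp": [0, -0.01, 0], "spin": 0}, {"hand": 35, "dp": [0, -0.01, -0.1], "spin": 0}, {"hand": 35, "dp": [0, -0.01, -0.25], "spin": 0}, {"hand": 35, "dp": [0, -0.01, -0.4], "spin": 0}, {"hand": 70, "dp": [-0.2, -0.1, -0.6], "spin": 0}, {"hand": 70, "dp": [-0.4, -0.2, -0.7], "spin": 0}, {"hand": 70, "dp": [-0.4, -0.2, -0.7], "spin": 0}, {"hand": 70, "dp": [-0.4, -0.2, -0.7], "spin": 0}], "force": 40}}

```text
time: 10.55
ee_pos: [0.5943, -0.1286, 0.2537]
eef_rot: [0.678, 0.735, 0.001, 0.002]
ft_force: [0.1, -0.9, 0.2]
width: 0.0593
grip_force: 0.0
```

Run:
```python
from h import *
s=read_state();print(s["time"],s["ee_pos"],2*np.degrees(np.arctan2(s["eef_rot"][1],s["eef_rot"][0])),s["width"])
im=camera("wrist");np.savez("pics/w4.npz",im=im,p=s["ee_pos"],q=s["eef_rot"]);sc=camera("scene");np.savez("pics/s4.npz",im=sc)
C=cam("wrist",s);k=proj(C,[[.633,-.019,.097],[.634,-.019,.062]]);print(k.round(0))
u,v=k[1].astype(int);a=cv2.resize(im[max(v-75,0):max(v-75,0)+150,u-50:u+50,::-1],(400,600),interpolation=2)
b=cv2.resize(sc[180:270,305:365,::-1],(400,600),interpolation=2)
cv2.imwrite("pics/w4.png",np.hstack([a,b]));print(u-50,max(v-75,0))
```

```text
10.55 [ 0.5943081  -0.12858034  0.25366158] 94.59760195331415 0.059346525058109355
[[376.  82.]
 [371.  86.]]
320 11
```

View pics/w4.png

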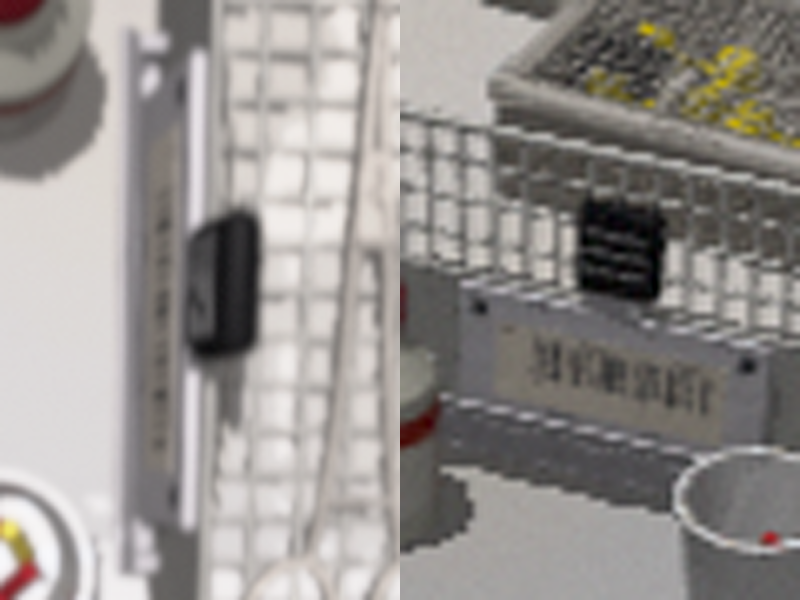

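The left wrist crop shows the plate resting against the panel inside the lip, with the tab at (237,280). The right scene crop shows the plate's top edge level with the rim and the label facing out, so it is seated. Next is the clip.

>>> {"op": "carry_out", "data": {"deltas": [{"hand": 70, "dp": [0.76, -0.517, 0.12], "spin": -0.016}, {"hand": 70, "dp": [0.76, -0.517, 0.12], "spin": -0.016}, {"hand": 70, "dp": [0.76, -0.517, 0.12], "spin": -0.016}, {"hand": 70, "dp": [0.76, -0.517, 0.12], "spin": -0.016}, {"hand": 70, "dp": [0.76, -0.517, 0.12], "spin": -0.016}, {"hand": 70, "dp": [0.76, -0.517, 0.12], "spin": -0.016}, {"hand": 70, "dp": [0.76, -0.517, 0.12], "spin": -0.016}, {"hand": 70, "dp": [0.76, -0.517, 0.12], "spin": -0.016}]}}

```text
time: 11.45
ee_pos: [0.4502, 0.0554, 0.2202]
eef_rot: [0.657, 0.754, -0.0, 0.0]
ft_force: [0.1, 1.0, -0.6]
width: 0.0699
grip_force: 0.0
```

Run:
```python
from h import *
s=read_state();print(s["time"],s["ee_pos"],2*np.degrees(np.arctan2(s["eef_rot"][1],s["eef_rot"][0])),s["width"])
im=camera("wrist");np.savez("pics/w5.npz",im=im,p=s["ee_pos"],q=s["eef_rot"])
C=cam("wrist",s);k=proj(C,[[.452,.13,.06]]);print(k.round(0))
u,v=k[0].astype(int);x0,y0=u-85,max(v-65,0);print("crop",x0,y0)
a=im[y0:y0+130,x0:x0+170,::-1]
cv2.imwrite("pics/w5.png",cv2.resize(a,None,fx=4.6,fy=4.6,interpolation=2))
```

```text
11.45 [0.45018479 0.05540486 0.22022074] 97.91243848787175 0.0699207196035755
[[331. 125.]]
crop 246 59
```

View pics/w5.png

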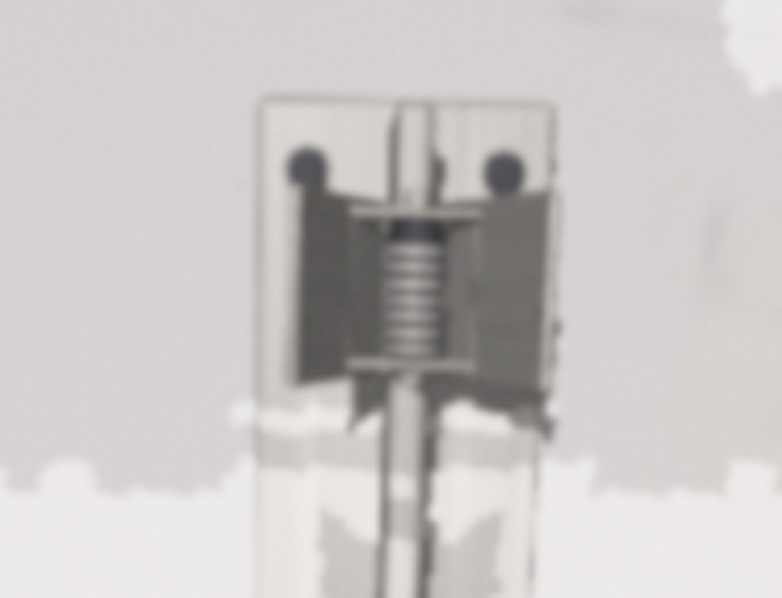

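The crop shows the large clip: coil at (413,285), handle tops at x 300 and x 548 over y 190–390, with the bar running vertically. I triangulate it against the scene view.

Run:
```python
from h import *
im,C=load("pics/w5.npz");S=cam("scene")
w=lambda x,y:(246+x/4.6,59+y/4.6); sc=lambda u,v:(190+u/3.3,195+v/3.3)
for n,a,b in [("-x top",w(300,287),sc(91,190)),("+x top",w(548,290),sc(125,141)),("+x corner +y",w(548,192),sc(100,136)),("+x corner -y",w(545,390),sc(150,147)),("-x corner +y",w(300,190),sc(66,180)),("-x corner -y",w(300,383),sc(117,200))]:
    p,e=tri([ray(C,a),ray(S,b)]);print(n,p.round(4),round(e,4))
for z in(.045,.05,.055):print("coil",z,onz(C,w(413,285),z).round(4))
for q in [(413,110),(413,190),(405,400),(402,560)]: print("bar top",onz(C,w(*q),.045).round(4))
g=im.max(2).astype(int)
for v in (110,122,134): print(v,g[v,300:376])
print("col 330",g[95:150,330],"col 316",g[90:155,316])
```

```text
-x top [0.4353 0.1308 0.0809] 0.0006
+x top [0.4754 0.1358 0.0865] 0.0003
+x corner +y [0.4726 0.1509 0.087 ] 0.0006
+x corner -y [0.4776 0.12   0.086 ] 0.0004
-x corner +y [0.4333 0.1459 0.0841] 0.0006
-x corner -y [0.4374 0.1152 0.0779] 0.0005
coil 0.045 [0.4557 0.1336 0.045 ]
coil 0.05 [0.4555 0.1335 0.05  ]
coil 0.055 [0.4553 0.1335 0.055 ]
bar top [0.4512 0.164  0.045 ]
bar top [0.4532 0.1502 0.045 ]
bar top [0.4574 0.1127 0.045 ]
bar top [0.4613 0.0828 0.045 ]
110 [207 192 188 199 209 215 215 209 197 184 164 127  99  90  89  88  89  88
  90  88  89  91  97  97  93  91  90  89  88  88  79  69  69  75  83  87
  90  87  80  72  64  61  70  85 100 109 113 114 119 124 119 114 111 111
 111 111 112 112 110 111 111 112 111 113 130 162 184 191 205 214 215 215
 215 216 215 215]
122 [208 197 192 201 208 212 212 205 190 172 143 112  92  88  89  88  88  88
  88  87  87  88  90  92  92  91  91  91  99 112 115 117 122 130 137 141
 137 128 120 112 102  96 102 110 113 115 116 112 108 108 109 110 110 110
 110 111 111 111 110 111 112 111 113 122 151 174 178 197 211 215 215 215
 215 215 215 216]
134 [208 196 192 200 207 211 206 195 178 160 134 103  88  87  88  87  89  88
  89  87  93  97  96  92  91  90  91  93  98 110 120 129 139 148 154 156
 151 143 133 121 107  95  91 102 112 116 115 119 124 119 113 109 111 111
 111 112 113 112 111 112 113 112 116 137 162 166 174 202 216 216 215 215
 215 215 215 215]
col 330 [163 164 163 163 161 159 155 148 148 157 148 119 100  92  85  79  88 107
 115 111 110 117 114 104 111 122 120 115 119 120 113 115 121 118 110 116
 121 113 112 120 119 122 143 147 126 105 108 117 124 130 134 138 143 148
 154] col 316 [208 190 164 140 124 114 113 116 117 116 107  95  90  89  89  87  87  88
  87  88  89  88  88  86  88  89  89  88  88  88  88  89  88  89  90  90
  89  91  91  91  90  90  89  88  89  89  87  90  90  91  98 125 169 198
 208 210 215 223 230 234 234 230 220 211 208]
```

>>> {"op": "carry_out", "data": {"deltas": [{"hand": 70, "dp": [0.307, 0.062, 0], "spin": 0}, {"hand": 70, "dp": [0.307, 0.062, 0.1], "spin": 0}, {"hand": 70, "dp": [0.307, 0.062, 0.3], "spin": 0}, {"hand": 70, "dp": [0.307, 0.062, 0.45], "spin": 0}, {"hand": 65, "dp": [0.307, 0.062, 0.55], "spin": 0}, {"hand": 65, "dp": [0.307, 0.062, 0.62], "spin": 0}, {"hand": 65, "dp": [0.307, 0.062, 0.656], "spin": 0}, {"hand": 65, "dp": [0.307, 0.062, 0.656], "spin": 0}, {"hand": 65, "dp": [0.307, 0.062, 0.656], "spin": 0}], "force": 35}}

```text
time: 12.4
ee_pos: [0.4552, 0.1335, 0.0569]
eef_rot: [0.657, 0.754, 0.0, 0.0]
ft_force: [-0.0, 0.2, -0.5]
width: 0.0649
grip_force: 0.0
```

>>> {"op": "carry_out", "data": {"deltas": [{"hand": 45, "dp": [0, 0, 0], "spin": 0}, {"hand": 40, "dp": [0, 0, 0], "spin": 0}, {"hand": 36, "dp": [0, 0, 0], "spin": 0}, {"hand": 32, "dp": [0, 0, 0], "spin": 0}, {"hand": 28, "dp": [0, 0, 0], "spin": 0}, {"hand": 22, "dp": [0, 0, 0], "spin": 0}, {"hand": 22, "dp": [0, 0, 0], "spin": 0}, {"hand": 22, "dp": [0, 0, 0], "spin": 0}, {"hand": 22, "dp": [0, 0, 0], "spin": 0}, {"hand": 22, "dp": [0, 0, 0], "spin": 0}]}}

```text
time: 13.4
ee_pos: [0.4545, 0.1337, 0.0563]
eef_rot: [0.657, 0.754, 0.0, -0.0]
ft_force: [0.1, -0.5, -1.1]
width: 0.0255
grip_force: 35.0
```

>>> {"op": "carry_out", "data": {"deltas": [{"hand": 22, "dp": [0, 0, -0.06], "spin": 0}, {"hand": 22, "dp": [0, 0, -0.12], "spin": 0}, {"hand": 22, "dp": [0, 0, -0.2], "spin": 0}, {"hand": 22, "dp": [0, 0, -0.35], "spin": 0}, {"hand": 22, "dp": [0, 0, -0.55], "spin": 0}, {"hand": 22, "dp": [0, 0, -0.75], "spin": 0}, {"hand": 22, "dp": [0, 0, -0.75], "spin": 0}, {"hand": 22, "dp": [0, 0, -0.75], "spin": 0}]}}

```text
time: 14.2
ee_pos: [0.455, 0.1339, 0.2446]
eef_rot: [0.657, 0.754, 0.001, 0.0]
ft_force: [-0.3, 0.3, -0.6]
width: 0.0255
grip_force: 35.0
```

Run:
```python
from h import *
s=read_state();print(s["time"],s["ee_pos"],2*np.degrees(np.arctan2(s["eef_rot"][1],s["eef_rot"][0])),s["width"],s["ft_force"])
im=camera("wrist");_,C0=load("pics/w5.npz");C=cam("wrist",s)
# is the bar spot empty? bar-top / foot brightness where the clip was
for P in [[.4356,.131,.005],[.476,.136,.005],[.455,.1335,.045],[.43,.13,.005]]:
    u,v=proj(C,[P])[0].round().astype(int);print(P,u,v,im[v,u] if 0<=v<480 and 0<=u<640 else None)
# the seated plate, seen from the scene camera
S=cam("scene");sc=camera("scene");np.savez("pics/s5.npz",im=sc)
old=np.load("pics/scene0.png.npz")["im"] if False else cv2.imread("pics/scene0.png")[:,:,::-1]
d=cv2.absdiff(sc,old).max(2)[235:290,205:285];print("scene diff cols of big clip",(d[:,:27]>40).sum(),"small clip",(d[:,40:65]>40).sum())
```

```text
14.2 [0.45495521 0.13392982 0.24463651] 97.92476183450655 0.025481038891086123 [-0.27433012  0.27715846 -0.62493061]
[0.4356, 0.131, 0.005] 298 196 [238 236 232]
[0.476, 0.136, 0.005] 336 197 [235 231 229]
[0.455, 0.1335, 0.045] 316 204 [230 227 224]
[0.43, 0.13, 0.005] 293 197 [236 233 230]
scene diff cols of big clip 468 small clip 272
```

>>> {"op": "carry_out", "data": {"deltas": [{"hand": 22, "dp": [-0.834, 0.61, 0], "spin": 0.0162}, {"hand": 22, "dp": [-0.834, 0.61, 0], "spin": 0.0162}, {"hand": 22, "dp": [-0.834, 0.61, 0], "spin": 0.0162}, {"hand": 22, "dp": [-0.834, 0.61, 0], "spin": 0.0162}, {"hand": 22, "dp": [-0.834, 0.61, 0], "spin": 0.0162}, {"hand": 22, "dp": [-0.834, 0.61, 0], "spin": 0.0162}, {"hand": 22, "dp": [-0.834, 0.61, 0.15], "spin": 0.0162}, {"hand": 22, "dp": [-0.834, 0.61, 0.3], "spin": 0.0162}, {"hand": 22, "dp": [-0.834, 0.61, 0.4], "spin": 0.0162}, {"hand": 22, "dp": [-0.834, 0.61, 0.4], "spin": 0.0162}, {"hand": 22, "dp": [-0.834, 0.61, 0.4], "spin": 0.0162}, {"hand": 22, "dp": [-0.834, 0.61, 0.4], "spin": 0.0162}]}}

```text
time: 15.5
ee_pos: [0.6349, -0.052, 0.1452]
eef_rot: [0.676, 0.737, 0.001, 0.001]
ft_force: [0.3, 0.1, -0.4]
width: 0.0251
grip_force: 35.0
```

Run:
```python
from h import *
P=[]
for i in range(6):
    s=read_state();P.append(s["ee_pos"]);im=camera("wrist")
print(s["time"],np.mean(P,0),2*np.degrees(np.arctan2(s["eef_rot"][1],s["eef_rot"][0])),s["width"],s["ft_force"])
S=cam("scene");sc=camera("scene")
# tab from scene: black blob near expected
u,v=proj(S,[[.633,-.018,.082]])[0].astype(int);r=sc[v-15:v+15,u-12:u+12].max(2)
ys,xs=np.where(r<55);print("tab px",u,v,len(xs),(xs.min()+u-12,xs.max()+u-12,ys.min()+v-15,ys.max()+v-15) if len(xs) else 0)
print(proj(S,[[.633,-.004,.082],[.633,-.032,.082],[.633,-.018,.067],[.633,-.018,.097]]).round(1))
```

```text
15.75 [ 0.63490323 -0.05186317  0.14507907] 95.00849611391715 0.02546860269081582 [ 0.70854057 -0.56787111 -0.92845844]
tab px 338 217 161 (np.int64(332), np.int64(344), np.int64(210), np.int64(225))
[[331.8 215.9]
 [344.6 219.4]
 [338.1 223.9]
 [338.2 211.3]]
```

>>> {"op": "carry_out", "data": {"deltas": [{"hand": 22, "dp": [0, 0, 0.06], "spin": 0}, {"hand": 22, "dp": [0, 0, 0.12], "spin": 0}, {"hand": 22, "dp": [0, 0, 0.16], "spin": 0}, {"hand": 22, "dp": [0, 0, 0.2], "spin": 0}, {"hand": 22, "dp": [0, 0, 0.23], "spin": 0}, {"hand": 22, "dp": [0, 0, 0.255], "spin": 0}, {"hand": 22, "dp": [0, 0, 0.255], "spin": 0}]}}

```text
time: 16.55
ee_pos: [0.6339, -0.0518, 0.0791]
eef_rot: [0.676, 0.737, -0.0, -0.0]
ft_force: [0.3, 0.8, -0.6]
width: 0.0257
grip_force: 35.0
```

>>> {"op": "carry_out", "data": {"deltas": [{"hand": 22, "dp": [0, 0, 0.008], "spin": 0}, {"hand": 22, "dp": [0, 0, 0.016], "spin": 0}, {"hand": 22, "dp": [0, 0, 0.02], "spin": 0}, {"hand": 22, "dp": [0, 0, 0.02], "spin": 0}]}}

```text
time: 16.95
ee_pos: [0.6343, -0.0518, 0.0751]
eef_rot: [0.676, 0.737, 0.0, -0.0]
ft_force: [-0.1, -0.8, -0.2]
width: 0.025
grip_force: 35.0
```

>>> {"op": "carry_out", "data": {"deltas": [{"hand": 22, "dp": [0, 0, 0.006], "spin": 0}, {"hand": 22, "dp": [0, 0, 0.006], "spin": 0}, {"hand": 27, "dp": [0, 0, 0.006], "spin": 0}, {"hand": 29, "dp": [0, 0, 0.006], "spin": 0}, {"hand": 31, "dp": [0, 0, 0.006], "spin": 0}, {"hand": 33, "dp": [0, 0, 0.006], "spin": 0}, {"hand": 36, "dp": [0, 0, 0.006], "spin": 0}, {"hand": 39, "dp": [0, 0, 0.006], "spin": 0}, {"hand": 42, "dp": [0, 0, 0.006], "spin": 0}, {"hand": 42, "dp": [0, 0, 0.006], "spin": 0}]}}

```text
time: 17.95
ee_pos: [0.6341, -0.0518, 0.0733]
eef_rot: [0.676, 0.737, -0.0, -0.0]
ft_force: [0.3, 0.3, -3.0]
width: 0.0409
grip_force: 2.7
```

>>> {"op": "carry_out", "data": {"deltas": [{"hand": 46, "dp": [0, 0, 0], "spin": 0}, {"hand": 52, "dp": [0, 0, 0], "spin": 0}, {"hand": 60, "dp": [0, 0, 0], "spin": 0}, {"hand": 60, "dp": [0, 0, 0], "spin": 0}, {"hand": 60, "dp": [0, 0, -0.1], "spin": 0}, {"hand": 60, "dp": [0, 0, -0.25], "spin": 0}, {"hand": 60, "dp": [0, 0, -0.45], "spin": 0}, {"hand": 60, "dp": [0, 0, -0.65], "spin": 0}, {"hand": 60, "dp": [-0.3, -0.2, -0.72], "spin": 0}, {"hand": 60, "dp": [-0.3, -0.2, -0.72], "spin": 0}, {"hand": 60, "dp": [-0.3, -0.2, -0.72], "spin": 0}, {"hand": 60, "dp": [-0.3, -0.2, -0.72], "spin": 0}]}}

```text
time: 19.15
ee_pos: [0.5907, -0.1318, 0.254]
eef_rot: [0.676, 0.737, 0.001, 0.0]
ft_force: [0.7, 1.3, -0.2]
width: 0.0601
grip_force: 0.0
```

Run:
```python
from h import *
s=read_state();print(s["time"],s["ee_pos"],s["width"],s["ft_force"])
im=camera("wrist");np.savez("pics/w6.npz",im=im,p=s["ee_pos"],q=s["eef_rot"]);sc=camera("scene");np.savez("pics/s6.npz",im=sc)
C=cam("wrist",s);S=cam("scene");s4=np.load("pics/s4.npz")["im"]
H=.043
E=lambda x,y,z:[.6343+x-y*.087,-.0518+x*.087+y,z]
pts=dict(mxt=E(-.02,0,H+.058),pxt=E(.02,0,H+.058),coil=E(0,0,H+.026))
for n,p in pts.items():print(n,proj(C,[p])[0].round(1),proj(S,[p])[0].round(1))
u,v=proj(C,[pts["mxt"]])[0].round().astype(int);u2=int(proj(C,[pts["pxt"]])[0][0])
print("cols",u-8,im[v,u-8:u2+9].max(1).astype(int))
d=(cv2.absdiff(sc,s4).max(2)>35).astype(np.uint8)[185:265,330:400]
n,l,st,ce=cv2.connectedComponentsWithStats(d);print([(x[0]+330,x[1]+185,*x[2:]) for x in st[1:] if x[4]>15])
E2=proj(S,[E(-.02,.016,H+.058),E(-.02,-.016,H+.058),E(.02,-.016,H+.058),E(.02,.016,H+.058),E(-.005,.016,H),E(-.005,-.016,H)]);print(E2.round(1))
# tab in scene
u,v=proj(S,[[.633,-.018,.082]])[0].astype(int);r=sc[v-15:v+15,u-12:u+12].max(2);ys,xs=np.where(r<55);print("tab",len(xs),xs.min()+u-12,xs.max()+u-12,ys.min()+v-15,ys.max()+v-15)
```

```text
19.15 [ 0.59074296 -0.13181894  0.25404967] 0.06009153332339082 [ 0.66067992  1.26203814 -0.21801823]
mxt [354.3 122.1] [350.8 218.9]
pxt [404.5 122.3] [357.6 208.3]
coil [373.7 122.2] [353.8 227. ]
cols 346 [221 221 220 220 221 220 216 207 201 182 155 141 139 146 160 159 124  92
  82  85 111 143 151 131 117 121 119 120 129 138 150 157 158 150 142 133
 124 117 120 126 128 128 125 124 127 126 125 124 123 124 125 124 124 124
 123 125 124 124 123 124 125 126 128 129 145 175 201]
[(np.int32(343), np.int32(213), np.int32(20), np.int32(28), np.int32(318)), (np.int32(394), np.int32(256), np.int32(6), np.int32(9), np.int32(22))]
[[343.  217.2]
 [358.8 220.6]
 [365.3 209.9]
 [349.9 206.7]
 [345.1 237.3]
 [360.2 240.7]]
tab 162 331 349 210 225
```

The measurements show the clip at the intended place: 20 px wide in the scene view, with its lips about 19 mm below the rim. The tab is unchanged and the hand is clear, so I hand the job in.

```bash
python3 -c "
from bench import *
print(close_job())"
```

```text
the job is handed in; nothing more can be done
None
```

I stood the wider plate in the basket's channel with its label facing out, closed the larger clip over plate and panel on the cup side of the tab, and handed the job in at about 19 s; the last camera check showed both in place, but `close_job()` returned no verdict.

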